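# Load the heavy-duty stapler and latch its arm down

## Robot

A 6-joint arm with a two-finger parallel gripper is mounted at the origin on the work surface. World frame = base frame: x ahead of the robot, y to its left, z up, the work surface at z = 0. Lengths are in mm, angles in rad, forces in N, time in s.
With the tool pointing down it reaches from about 275 to 1000 mm from the base axis. Payload 8.4 kg.
Tool frame: the origin (TCP) lies midway between the tips of the shut fingers; the grasp point (between the pads) lies 19 mm behind it; z points along the fingers, y is the line along which they close (so a half turn about z gives the same grasp; the last joint's range is limited). The gripper opens to 85 mm and grips with 20 to 120 N. Pads are 22 mm wide; open, the fingers measure 114 mm over their backs; the gripper's body (76 mm by 85 mm) begins 54 mm behind the grasp point. The pads swing forward as they close: fully open they stand 13 mm farther back than shut.
Start: joints at [1.192, 0.353, 1.633, -0, 1.155, -0.002], TCP at [229.965, 581.157, 231.281] pointing down, gripper open.
Joint ranges: [-2.63, 2.63], [-0.92, 2.1], [0.06, 2.66], [-1.3, 4.44], [0, 2.69], [-3.02, 3.02]. Speed limits (rad/s): [2.22, 2.22, 2.79, 3.14, 3.14, 3.14].

## Interface

Orientations are given as [roll, pitch, yaw] about the fixed x, y, z axes, in that order (R = Rz(yaw) Ry(pitch) Rx(roll)).
In Python, from rig import r, cams gives the robot as it stands. The module is installed in compiled form; this text tells all that it offers.
- The arm moves only by the tool send_rows, never from a script. Its argument "targets" is one flat list of numbers, 7 for each row, row after row: the shift along the tool's x, y, z in m, then the turn, a rotation vector about the tool's x, y, z in rad, then the opening, from -1 (shut) to 1 (fully open). In form: [tx, ty, tz, wx, wy, wz, fingers, tx, ty, tz, wx, wy, wz, fingers, ...]. A call has 1 to 12 rows; each row is the pose to reach, as a shift and turn from the pose commanded when the call began, along the tool's axes at that moment; what a row does not reach only later rows make up. A row lasts 1/12 s, in which the tool goes at most 41.7 mm and 7.16 degrees, less where a joint would pass 70% of its speed; a pose out of reach is approached as far as the arm can. A call with a gripper value outside its range is refused whole. The fingers move at their own pace and stop on an object; "grip_force" is the grip in N (left out, the last holds). Time passes only in rows, so rows that repeat a pose let the fingers close. It gives the time, the measured TCP pose, the force, the opening and the grip force at its end, in the units of the state.
- r.sense(): the state, without advancing time (a new reading comes with each control period).
- cams.grab_frame(name): name is "side" or "top"; returns a dict with "color" (480x640x3 uint8, blue, green, red), "fx", "fy", "cx", "cy" (pixels), "xyz" and "attitude" of the camera in the world. Camera axes: x right, y down, z forward; pixel columns grow to the right and rows downward; lengths in mm; the calibration is good to about 2 mm. A picture is of the moment at which its call begins. There is no depth.
- r.sign_off(): hands the job in; it is judged then, once.
The state is a dict: "clock": time; "qpos": joint angles; "qvel": joint speeds; "joint_efforts": joint torques, N m; "eef_pos": TCP position; "tcp_rot": TCP orientation; "contact_force": force on the tool from outside, world axes, zero at the start; "wrist_torque": the same for the moment, N m; "opening": opening from 0.0 (shut) to 1.0 (fully open); "grasp_force": force on a finger pad.
Only numpy, scipy, OpenCV 4.12 (cv2) and the standard library are available. Lean on these libraries where they do the work, as an engineer would, in place of code of your own. Each camera call takes 0.05 s, during which the arm holds its last target. There are 200 camera calls.

## Task

Load the long stick of staples, legs down, into the trough of the white stapler under its raised arm and let go of it while the arm is still up. Then press the arm down until the catch snaps over its nose and holds it shut, and take the gripper away. Leave everything else on the desk where it is.

Things in the scene. Friction and masses are not known exactly. Their poses are not given: they have to be found in the camera images.
- stapler: White heavy-duty stapler, fixed to the desk: base 250 long (x), 58 wide, 18 mm high; origin under its centre; x points from front (catch) to rear (hinge), which is turned to the robot. Its raised arm (24 mm wide) leans forward over the magazine at 45 degrees, tip 205 mm up and 143 mm ahead of the hinge, so a gripper must enter leaning towards the stapler's front, body clear of the arm.
- magazine (a point): Centre of the magazine floor, 22 mm above the desk, 31 mm ahead of the base centre; axes as the stapler. The magazine is an open steel trough along x: 108 mm long inside, end walls 6 mm high, floor 17 mm wide; its side lips, 8.5 mm high, flare to 23 mm inside and 28 mm outside at the top.
- hinge_axis (a point): Middle of the top arm's hinge pin, 62 mm above the desk, 95 mm behind the base's centre; the pin lies along the stapler's y.
- pad (a point): Centre of the top face of the black rubber thumb pad (50 x 22 mm) on the top arm; moves with the arm. It is 163 mm from the hinge axis along the arm and 16 mm above the arm's centre line. Its x axis runs along the arm towards the hinge, its z axis is square to the pad's face. The pad is about 78 mm above the desk when the arm is shut.
- toparm (a joint): Angle of the top arm, rad: 0 raised (sprung up, the start), growing as it is pressed down; held by the catch it reads about 0.78; lower stop 0.805, some 4 mm lower at the pad. Short of the catch it springs up again when let go. Pressing takes about 4 N at first and 9 to 14 N where it snaps past the catch.
- catch_head (a point): Top of the sprung steel catch (20 mm wide) that stands at the stapler's front end and snaps over the arm's nose; 79 mm above the desk, 207 mm in front of the hinge axis. Do not press on it.
- stick: The long stick of staples to load: plain steel, an inverted U, 100 long (its x), 14 wide (its y), 24 mm high, about 70 g; lies loose on the desk legs down; origin at the centre of its underside. Both ends are alike.
- short_stick: A short stick of staples for another stapler, 60 x 10 x 12 mm; bystander. The two sticks may lie on either side of the stapler.
- cup: Turquoise ceramic pencil cup, 82 mm across, 100 mm high, pencils to 175 mm; bystander.
- punch: Aluminium hole punch, 115 x 105 mm, about 75 mm high; bystander.
- container: Round plastic container with a twist cap, 84 mm across, 72 mm high; bystander.
- pin_tin: Flat round aluminium pin tin, 70 mm across, 22 mm high; bystander.
- notes: Block of note paper, 76 x 76 x 20 mm; bystander.
- bobbin_box: Flat bobbin box with a white lid, 112 x 77 x 30 mm; bystander.
Not all that is in view belongs to the job. Leave any turquoise look-alike of the stick alone.

How it is judged (in metres and radians):
On the way, in this order (a step that is already met when the one before it is completed fails the run):
1. the long stick lies in the magazine, let go, with the arm still up (x of stick in the frame of magazine between -0.008 and 0.008 m and y of stick in the frame of magazine between -0.005 and 0.005 m and z of stick in the frame of magazine between -0.004 and 0.004 m and angle between the x axis of stick and the x axis of stapler, either way round below 0.1 rad and angle between stick's own z axis and vertical below 0.12 rad and contact force between the fingers and stick below 0.05 N and value of joint toparm below 0.3 rad), for 0.2 s.
2. the arm is down past the catch (value of joint toparm above 0.765 rad), for 0.1 s.
At the end, for the whole second after the job is handed in: The arm is held down by the catch (joint above 0.76 rad) with nothing pressing it; the long stick lies at rest in the magazine, legs down: within 8 mm of its centre lengthwise, 5 mm sideways, 4 mm of its floor in height, and within 0.1 rad of its direction (tilt under 0.12 rad) (x of stick in the frame of magazine between -0.008 and 0.008 m and y of stick in the frame of magazine between -0.005 and 0.005 m and z of stick in the frame of magazine between -0.004 and 0.004 m and angle between the x axis of stick and the x axis of stapler, either way round below 0.1 rad and angle between stick's own z axis and vertical below 0.12 rad and value of joint toparm above 0.76 rad and linear speed of stick below 0.02 m/s); the robot touches nothing.
It fails at once if a bystander (cup, hole punch, container, pin tin, note block, bobbin box or short stick) is moved more than 30 mm (distance of any of cup, punch, container, pin_tin, notes, bobbin_box, short_stick from where it was at the start of the episode above 0.03 m).
It also fails if it takes over 53 s, if anything falls off the work surface, if the arm or the gripper's body presses on something with over 40 N, if the wrist force passes 120 N, or if a joint passes its speed limit or range.

## Working session

There is one attempt and no reset: what is moved stays moved. The work goes in short steps, Python scripts to look and compute and a tool call to move; the robot and the scene stay as the last step left them, time stands still between calls to the robot, and variables do not carry over. Pictures are saved under pics/ and viewed, at most 10 in all, crops included, and the job is handed in when it is done.

Besides the shell and the picture viewer there is one more tool, called after "Request:" in YAML: its name, and indented under it one key for each argument. send_rows: Moves the arm, as the interface text tells. Its arguments: {"type":"object","properties":{"targets":{"type":"array"},"grip_force":{"type":"number"}},"required":["targets"]}

```bash
mkdir -p pics; ls; python3 - <<'E'
from rig import r, cams
import cv2
for n in ("side","top"):
    f=cams.grab_frame(n); cv2.imwrite(f"pics/{n}0.png",f["color"])
    print({k:v for k,v in f.items() if k!="color"})
print(r.sense())
E
```

```text
pics
{'fx': 434.9281083989312, 'fy': 434.9281083989312, 'cx': 321.7058449250618, 'cy': 238.42539481139409, 'xyz': array([290.52480179, 930.20858059, 900.36117562]), 'attitude': array([-2.26499055, -0.00749728, -2.88494544])}
{'fx': 457.0489102776907, 'fy': 457.0489102776907, 'cx': 320.48739722827565, 'cy': 244.7141153102333, 'xyz': array([ 326.45277748,   40.80040036, 1346.00014213]), 'attitude': array([-3.01476554,  0.00414029, -1.56139696])}
{'clock': 0.1, 'qpos': array([ 1.19161533e+00,  3.53596392e-01,  1.63407620e+00,  2.17317551e-05,
        1.15517383e+00, -2.40881939e-03]), 'qvel': array([-1.29008249e-03, -1.71628690e-03, -2.30779868e-03, -1.84737864e-03,
        6.39414221e-05,  2.53668074e-03]), 'joint_efforts': array([-1.27780837e-03, -6.06360912e+01, -3.42817855e+01, -5.95588722e-05,
        4.04225575e-03,  6.42473015e-05]), 'eef_pos': array([229.79046316, 580.76226397, 230.61877724]), 'tcp_rot': array([-3.14033893e+00, -2.28906678e-05,  2.76481167e+00]), 'contact_force': array([ 0.60165768,  0.35667043, -0.42311503]), 'wrist_torque': array([-0.00738366,  0.00836913, -0.0368855 ]), 'grasp_force': 0.0, 'opening': 0.997939547031695}
```

View pics/top0.png

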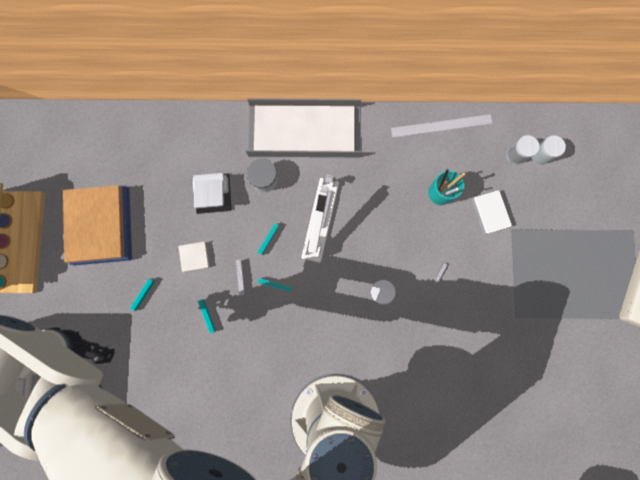

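View pics/side0.png

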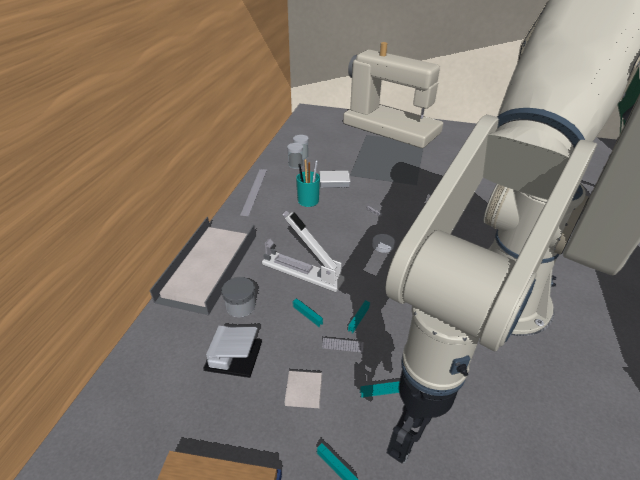

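The top view shows the long stick (grey) at about (240,276), the stapler from (328,180) at the front to (312,258) at the rear, and the short stick at (441,271). In the side view the long stick is at (342,344) and the stapler at (265–340, 215–290). Next I'll make close crops of both views.

```bash
cat > h.py <<'E'
import numpy as np, cv2
from scipy.spatial.transform import Rotation as R
from rig import r, cams
def Rm(a): return R.from_euler('xyz',a).as_matrix()
def ray(f,u,v):
    d=Rm(f["attitude"])@np.array([(u-f["cx"])/f["fx"],(v-f["cy"])/f["fy"],1.])
    return np.array(f["xyz"]),d/np.linalg.norm(d)
def onplane(f,u,v,z):
    o,d=ray(f,u,v); return o+d*(z-o[2])/d[2]
def two(fa,pa,fb,pb):
    o1,d1=ray(fa,*pa);o2,d2=ray(fb,*pb)
    s=np.linalg.lstsq(np.c_[d1,-d2],o2-o1,rcond=None)[0]
    a=o1+d1*s[0];b=o2+d2*s[1]; return (a+b)/2,np.linalg.norm(a-b)
def proj(f,p):
    c=Rm(f["attitude"]).T@(np.array(p)-f["xyz"]); return np.array([f["fx"]*c[0]/c[2]+f["cx"],f["fy"]*c[1]/c[2]+f["cy"]])
E
python3 - <<'E'
from h import *
t=cv2.imread("pics/top0.png");s=cv2.imread("pics/side0.png")
a=cv2.resize(t[170:300,225:345],None,fx=4.6,fy=4.6,interpolation=cv2.INTER_CUBIC)
cv2.imwrite("pics/tc.png",a)
b=cv2.resize(s[200:360,250:400],None,fx=3.75,fy=3.75,interpolation=cv2.INTER_CUBIC)
cv2.imwrite("pics/sc.png",b)
E
```

```text
(no output)
```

View pics/tc.png

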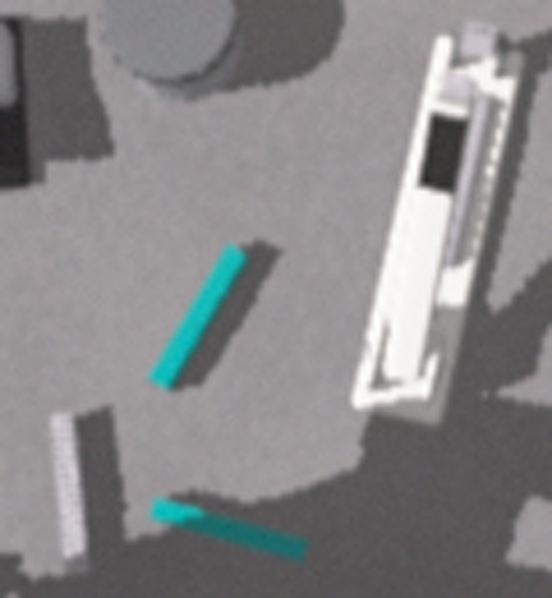

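View pics/sc.png

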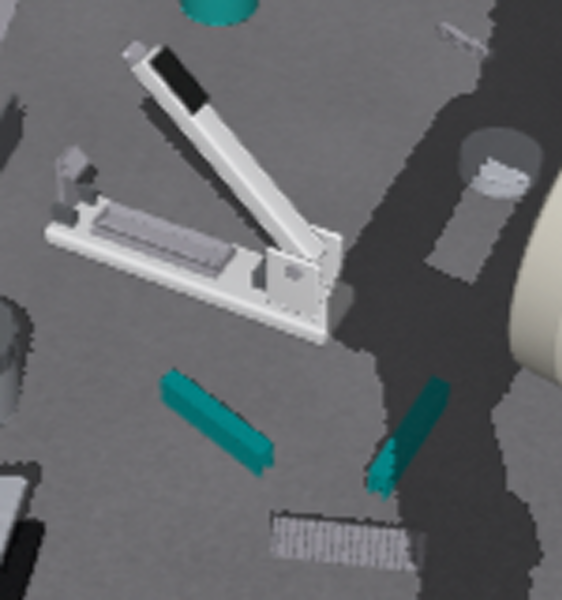

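The top crop shows the stick from (62,415) to (75,556). The stapler's rear edge runs (355,404)–(440,421), its front-left corner is at (441,38), and the pad is at (444,152). In the side crop the pad is at (180,80), the catch head at (75,158) and the stick's top face at (272–412, 515–568).

```bash
python3 - <<'E'
from h import *
np.set_printoptions(precision=1,suppress=True)
ft=cams.grab_frame("top");fs=cams.grab_frame("side")
T=lambda x,y:(225-.5+(x+.5)/4.6,170-.5+(y+.5)/4.6)
S=lambda x,y:(250-.5+(x+.5)/3.75,200-.5+(y+.5)/3.75)
print("pad",two(ft,T(444,152),fs,S(180,80)))
print("catch",two(ft,T(478,40),fs,S(75,158)))
for n,p in dict(rl=(355,404),rr=(440,421),fl=(441,38),fr=(520,55)).items(): print(n,onplane(ft,*T(*p),18))
for n,p in dict(rr_side=(323,338),fl_side=(48,232)).items(): print(n,onplane(fs,*S(*p),18))
# trough in side: ends on lip/ floor
for n,p in dict(tl=(97,205),tr=(232,250),bl=(95,225),br=(215,272)).items(): print(n,onplane(fs,*S(*p),30))
# stick
g=cv2.cvtColor(ft["color"],cv2.COLOR_BGR2GRAY); hsv=cv2.cvtColor(ft["color"],cv2.COLOR_BGR2HSV)
sub=g[255:296,232:248]; print(sub[::4])
m=np.zeros_like(g); m[255:296,230:250]=(g[255:296,230:250]>135)*255
c=max(cv2.findContours(m,0,1)[0],key=cv2.contourArea); rc=cv2.minAreaRect(c); print(rc,cv2.contourArea(c))
w=np.array([onplane(ft,*q,24) for q in cv2.boxPoints(rc)]);print(w, w.mean(0)); print([np.linalg.norm(w[i]-w[i-1]) for i in range(4)])
gs=cv2.cvtColor(fs["color"],cv2.COLOR_BGR2GRAY)
m=np.zeros_like(gs); m[333:356,318:365]=(gs[333:356,318:365]>120)*255
c=max(cv2.findContours(m,0,1)[0],key=cv2.contourArea); rc=cv2.minAreaRect(c); print(rc,cv2.boxPoints(rc))
for p in dict(tl=(272,513),tr=(412,527),bl=(275,556),br=(412,570)).values(): print(onplane(fs,*S(*p),24),onplane(fs,*S(*p),0))
E
```

```text
pad (array([583.9,  46.4, 187.4]), np.float64(0.11176335460664881))
catch (array([679.2,  26.4,  76.8]), np.float64(0.36296845264118666))
rl [457.8 102.1  18. ]
rr [447.5  48.1  18. ]
fl [696.9  49.8  18. ]
fr [686.   -1.5  18. ]
rr_side [458.9 108.6  18. ]
fl_side [696.2  53.4  18. ]
tl [664.2  25.3  30. ]
tr [546.1  47.3  30. ]
bl [657.9  48.   30. ]
br [552.   74.2  30. ]
[[151 149 154 155 153 155 153 153 152 149 152 155 153 154 157 158]
 [151 150 154 150 161 165 166 166 161 152 149 141 122 114 107  91]
 [148 151 152 158 184 195 195 192 174 115  79  82  87  84  85  85]
 [152 150 147 154 176 187 196 206 191 146  97  82  85  86  86  87]
 [154 155 153 152 163 187 189 199 204 180 114  79  85  86  85  83]
 [157 154 151 149 156 182 195 189 194 186 129  87  85  82  85  84]
 [150 152 154 150 154 166 193 199 195 186 159 107  84  84  83  86]
 [149 153 152 154 154 161 185 202 204 199 177 118  83  81  84  82]
 [154 152 151 152 152 159 178 194 198 202 193 147  93  79  81  81]
 [152 151 153 149 148 148 148 155 145 121 116 110  94  84  84  86]
 [135 120 107  96 108 111 107  92  90  88  88  86  84  79  85  82]]
((239.5, 274.5), (39.0, 19.0), 90.0) 456.0
[[462.5 310.9  24. ]
 [463.  255.6  24. ]
 [350.1 252.3  24. ]
 [349.6 307.   24. ]] [406.3 281.4  24. ]
[np.float64(112.89154341077312), np.float64(55.3259073883406), np.float64(112.85862693710531), np.float64(54.7312233874257)]
((341.40277099609375, 344.6739807128906), (38.31462860107422, 10.573163986206055), 6.009006023406982) [[321.8 347.9]
 [322.9 337.4]
 [361.  341.4]
 [359.9 351.9]]
[453.9 277.2  24. ] [458.4 259.3  -0. ]
[362.3 264.3  24. ] [364.3 246.    0. ]
[443.4 309.7  24. ] [447.6 292.7   0. ]
[356.  297.4  24. ] [357.8 280.    0. ]
```

```bash
python3 - <<'E'
from h import *
np.set_printoptions(precision=1,suppress=True)
ft=cams.grab_frame("top");fs=cams.grab_frame("side")
g=cv2.cvtColor(ft["color"],cv2.COLOR_BGR2GRAY)
m=np.zeros_like(g); m[257:295,234:246]=(g[257:295,234:246]>172)*255
c=max(cv2.findContours(m,0,1)[0],key=cv2.contourArea); rc=cv2.minAreaRect(c)
w=np.array([onplane(ft,*q,24) for q in cv2.boxPoints(rc)]);print("top stick",rc,w[:,:2].tolist(), w.mean(0), [np.linalg.norm(w[i]-w[i-1]) for i in range(4)])
P=np.argwhere(m)[:,::-1]; W=np.array([onplane(ft,*p,24)[:2] for p in P]); c0=W.mean(0); d=np.linalg.svd(W-c0)[2][0]
print("moments",c0,np.degrees(np.arctan2(d[1],d[0])))
# base left edge: leftmost bright pixel per row
pts=[]
for v in range(185,256,3):
    row=g[v,295:335].astype(float); k=np.argmax(row>200); 
    if row[k]>200:
        u=295+k-(row[k]-185)/(row[k]-row[k-1]+1e-6); pts.append(onplane(ft,u+0.0,v,18)[:2])
pts=np.array(pts); vx,vy,x0,y0=cv2.fitLine(pts.astype(np.float32),cv2.DIST_HUBER,0,.01,.01).ravel()
print("left edge",np.degrees(np.arctan2(vy,vx)),x0,y0, "resid",((pts-[x0,y0])@[-vy,vx]))
C=np.array([572,49.5,0]);A=np.radians(-12.1);f=np.array([np.cos(A),np.sin(A),0]);l=np.array([-f[1],f[0],0])
print("halfwidth from C",(np.array([x0,y0,0])-C)@l)
def pt(x,y,z): return C+x*f+y*l+[0,0,z]
Q=[pt(sx*125,sy*29,18) for sx in(-1,1) for sy in(-1,1)]+[pt(31+sx*57,sy*14,30.5) for sx in(-1,1) for sy in(-1,1)]+[pt(112,0,79),pt(9,0,188.6)]
out=[]
for fr,(x,y,W_,H_),k in((ft,(295,165,55,105),5.6),(fs,(255,205,95,90),4.5)):
    im=cv2.resize(fr["color"][y:y+H_,x:x+W_],None,fx=k,fy=k,interpolation=cv2.INTER_CUBIC)
    for q in Q:
        p=(proj(fr,q)-[x,y]+.5)*k; cv2.drawMarker(im,tuple(int(t) for t in p),(0,0,255),cv2.MARKER_CROSS,9,1)
    out.append(cv2.copyMakeBorder(im,0,590-im.shape[0],0,0,0))
cv2.imwrite("pics/chk.png",cv2.hconcat(out))
E
```

```text
top stick ((239.1386260986328, 274.88616943359375), (30.249130249023438, 4.676674842834473), 84.2894058227539) [[447.7924488034019, 294.93886461611993], [449.2714429965756, 281.4506814541753], [362.2915870410135, 270.0102977817776], [360.83241236264143, 283.38715350223]] [405.  282.4  24. ] [np.float64(87.72394181429125), np.float64(13.569027556667718), np.float64(87.72900159366914), np.float64(13.456205249170443)]
moments [405.  282.6] -172.52625816771987
left edge -12.332333 598.7605 75.56217 resid [-0.2  0.1  0.2 -0.   0.1 -0.  -0.3 -0.3 -0.1 -0.   0.3 -0.1  0.3  0.
 -0.2 -0.1  0.2 -0.1 -0.3  0.1 -1.7 -0.9  0.  -0. ]
halfwidth from C 31.092651975752233
```

View pics/chk.png

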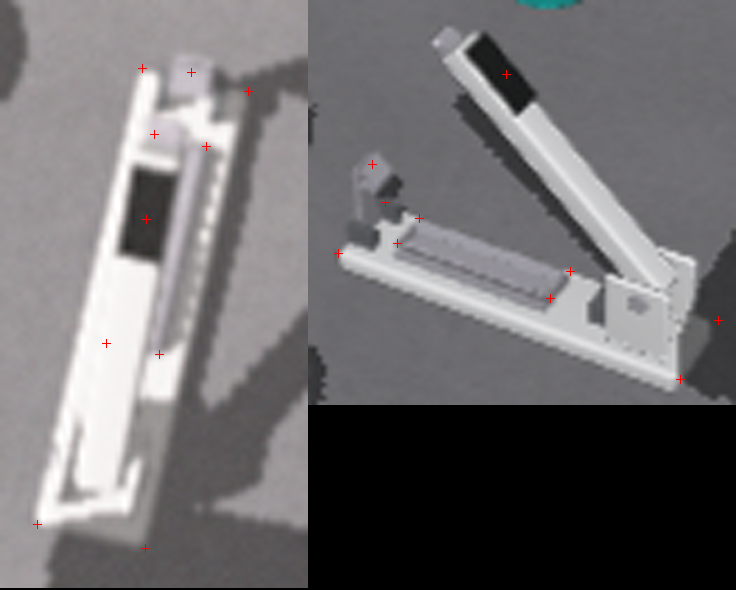

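The overlay agrees with the base corners, trough, catch and pad to about 2 mm, so I take the stapler centre as (572, 49.5) with its front pointing along −12.2°. The stick is centred at (405, 282.5), along +7.5°. Next I'll work out the grasp with the gripper leaning 35°.

```bash
cat >> h.py <<'E'
def frame(ang,lean):
    ang,lean=np.radians(ang),np.radians(lean); f=np.array([np.cos(ang),np.sin(ang),0]);u=np.array([0,0,1.])
    a=np.sin(lean)*f+np.cos(lean)*u; e=np.cos(lean)*f-np.sin(lean)*u
    return np.c_[-e,np.cross(-a,-e),-a]
def rel(p0,R0,p,Rt):
    return np.round(np.r_[R0.T@(np.array(p)-p0)/1000,R.from_matrix(R0.T@Rt).as_rotvec()],4).tolist()
def now():
    s=r.sense(); return np.array(s["eef_pos"]),Rm(s["tcp_rot"]),s
E
python3 - <<'E'
from h import *
p,R0,s=now()
Rt=frame(7.5,35); g=np.array([387.2,280.2,18])
pre=g-Rt[:,2]*120
print("pre",pre,rel(p,R0,pre,Rt)); print("then",rel(pre,Rt,g,Rt))
E
```

```text
pre [455.44032925 289.18400978 116.29824531] [-0.3171, -0.1883, 0.1148, 0.1546, 0.5974, -0.4918]
then [0.0, -0.0, 0.12, 0.0, 0.0, 0.0]
```

Request:
send_rows:
  targets: [-0.3171,-0.1883,0.1148,0.1546,0.5974,-0.4918,0,-0.3171,-0.1883,0.1148,0.1546,0.5974,-0.4918,0,-0.3171,-0.1883,0.1148,0.1546,0.5974,-0.4918,0,-0.3171,-0.1883,0.1148,0.1546,0.5974,-0.4918,0,-0.3171,-0.1883,0.1148,0.1546,0.5974,-0.4918,0,-0.3171,-0.1883,0.1148,0.1546,0.5974,-0.4918,0,-0.3171,-0.1883,0.1148,0.1546,0.5974,-0.4918,0,-0.3171,-0.1883,0.1148,0.1546,0.5974,-0.4918,0,-0.3171,-0.1883,0.1148,0.1546,0.5974,-0.4918,0,-0.3171,-0.1883,0.1148,0.1546,0.5974,-0.4918,0,-0.3171,-0.1883,0.1148,0.1546,0.5974,-0.4918,0,-0.3171,-0.1883,0.1148,0.1546,0.5974,-0.4918,0]
  grip_force: 40

```text
clock: 1.3
eef_pos: [456.2, 288.1, 115.7]
tcp_rot: [-3.142, -0.612, -3.014]
contact_force: [-0.1, -0.1, 0.5]
opening: 0.501
grasp_force: 0.0
```

```bash
python3 - <<'E'
from h import *
p,R0,s=now(); Rt=frame(7.5,35); g=np.array([387.2,280.2,18])
print(p,s["qpos"],s["opening"],s["clock"]); print(rel(p,R0,g-Rt[:,2]*120,Rt),rel(p,R0,g,Rt))
f=cams.grab_frame("side"); x,y=250,250
cv2.imwrite("pics/s1.png",cv2.resize(f["color"][y:y+150,x:x+200],None,fx=4,fy=4,interpolation=cv2.INTER_CUBIC))
E
```

```text
[456.20348084 288.12013044 115.66022906] [ 0.44610429  0.68212565  1.51949659  0.18087179  1.52849811 -1.31506731] 0.5005460109362317 1.3
[0.0009, 0.0012, -0.0002, 0.0018, -0.001, -0.0025] [0.0008, 0.0009, 0.1198, 0.0018, -0.001, -0.0025]
```

Request:
send_rows:
  targets: [0.0005,0.001,0.04,0.0018,-0.001,-0.0025,0,0.0005,0.001,0.08,0.0018,-0.001,-0.0025,0,0.0005,0.001,0.1,0.0018,-0.001,-0.0025,0,0.0005,0.001,0.12,0.0018,-0.001,-0.0025,0,0.0005,0.001,0.12,0.0018,-0.001,-0.0025,0,0.0005,0.001,0.12,0.0018,-0.001,-0.0025,0]

```text
clock: 1.85
eef_pos: [385.9, 282.3, 18.9]
tcp_rot: [3.141, -0.61, -3.006]
contact_force: [0.4, 0.3, 0.4]
opening: 0.503
grasp_force: 0.0
```

```bash
python3 - <<'E'
from h import *
p,R0,s=now(); Rt=frame(7.5,35); g=np.array([387.2,280.2,18])
print(p,rel(p,R0,g,Rt),s["contact_force"])
f=cams.grab_frame("side");t=cams.grab_frame("top")
a=cv2.resize(f["color"][270:400,290:390],None,fx=4,fy=4,interpolation=cv2.INTER_CUBIC)
b=cv2.resize(t["color"][230:330,190:290],None,fx=4,fy=4,interpolation=cv2.INTER_CUBIC)
cv2.imwrite("pics/g1.png",cv2.hconcat([a,cv2.copyMakeBorder(b,0,120,0,0,0)]))
E
```

```text
[385.91413049 282.30328629  18.883812  ] [-0.0013, -0.0023, 0.0002, -0.0026, 0.0004, 0.0041] [0.37365545 0.32209444 0.40977633]
```

View pics/g1.png

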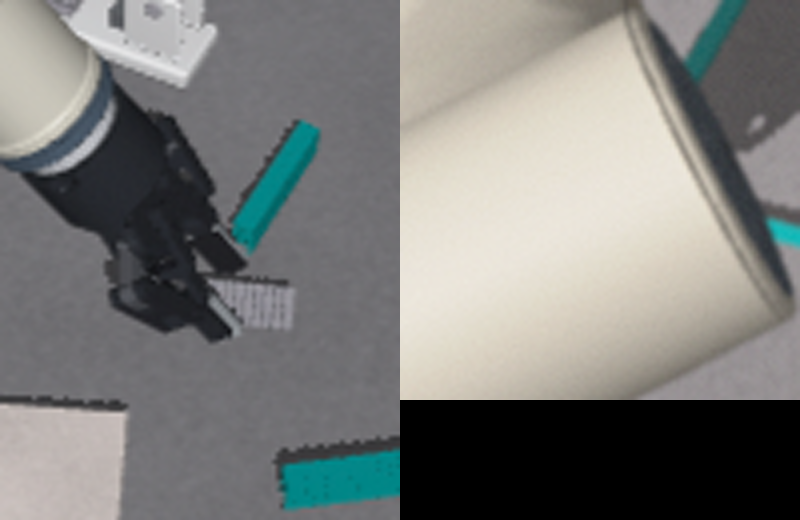

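The fingers straddle the stick at side-crop (225,300), clear of the teal stick. Closing.

Request:
send_rows:
  targets: [-0.001,-0.001,0,0,0,0.003,-0.6,-0.001,-0.001,0,0,0,0.003,-1,-0.001,-0.001,0,0,0,0.003,-1,-0.001,-0.001,0,0,0,0.003,-1,-0.001,-0.001,0,0,0,0.003,-1,-0.001,-0.001,0,0,0,0.003,-1,-0.001,-0.001,0,0,0,0.003,-1,-0.001,-0.001,0,0,0,0.003,-1]
  grip_force: 40

```text
clock: 2.62
eef_pos: [388.8, 280.8, 18.6]
tcp_rot: [-3.141, -0.608, -3.011]
contact_force: [3.4, -0.3, 6.3]
opening: 0.149
grasp_force: 40.2
```

```bash
python3 - <<'E'
from h import *
p,R0,s=now(); print(p,s["opening"],s["grasp_force"],s["clock"])
# lift 150 up, then go lateral-offset pose (80 mm to +y of magazine, high)
C=np.array([572,49.5,0]);A=-12.2;f=np.array([np.cos(np.radians(A)),np.sin(np.radians(A)),0]);l=np.array([-f[1],f[0],0])
mag=C+31*f; Rt=frame(A,35)
print("mag",mag)
z0=p[2]+0.0   # TCP height above stick underside
t=mag-18*f+[0,0,22+z0]
side=t+90*l+[0,0,13]
up=p+[0,0,130]; sideup=side+[0,0,90]
print("lift",rel(p,R0,up,R0)); print("to sideup",rel(up,R0,sideup,Rt)); print(sideup,side,t)
E
```

```text
[388.82740735 280.83506293  18.59999823] 0.14850500605695507 40.161531153135 2.6167
mag [602.29989272  42.94893131   0.        ]
lift [0.0742, -0.0001, -0.1067, 0.0, 0.0, 0.0]
to sideup [-0.1621, -0.1729, -0.1066, -0.1975, 0.0031, 0.2817]
[603.72563831 134.72020813 143.59999823] [603.72563831 134.72020813  53.59999823] [584.70640663  46.75277765  40.59999823]
```

Request:
send_rows:
  targets: [0.0114,0,-0.0164,0,0,0,-1,0.0342,0,-0.0492,0,0,0,-1,0.0571,0,-0.082,0,0,0,-1,0.0742,0,-0.1067,0,0,0,-1,0.0742,0,-0.1067,0,0,0,-1,0.0742,0,-0.1067,0,0,0,-1,0.0742,0,-0.1067,0,0,0,-1]

```text
clock: 3.2
eef_pos: [387.8, 280.5, 147.4]
tcp_rot: [-3.14, -0.61, -3.011]
contact_force: [-0.2, 0.8, -1.5]
opening: 0.151
grasp_force: 39.4
```

Request:
send_rows:
  targets: [-0.0162,-0.0173,-0.0107,-0.0198,0,0.0282,-1,-0.0405,-0.0432,-0.0267,-0.0494,0.001,0.0704,-1,-0.065,-0.069,-0.0426,-0.079,0.001,0.1127,-1,-0.09,-0.096,-0.059,-0.109,0.002,0.155,-1,-0.113,-0.121,-0.0746,-0.138,0.002,0.197,-1,-0.138,-0.147,-0.0906,-0.168,0.003,0.239,-1,-0.154,-0.164,-0.101,-0.188,0.003,0.268,-1,-0.1621,-0.1729,-0.1066,-0.1975,0.0031,0.2817,-1,-0.1621,-0.1729,-0.1066,-0.1975,0.0031,0.2817,-1,-0.1621,-0.1729,-0.1066,-0.1975,0.0031,0.2817,-1,-0.1621,-0.1729,-0.1066,-0.1975,0.0031,0.2817,-1]

```text
clock: 4.12
eef_pos: [601.6, 135.2, 141.4]
tcp_rot: [-3.139, -0.615, 2.929]
contact_force: [-0.1, 0.2, -0.8]
opening: 0.15
grasp_force: 39.4
```

```bash
python3 - <<'E'
from h import *
p,R0,s=now(); print(p,s["tcp_rot"],s["opening"],s["grasp_force"],s["contact_force"],s["qpos"])
Rt=frame(-12.2,35); print(rel(p,R0,[603.7,134.7,53.6],Rt))
f=cams.grab_frame("side");t=cams.grab_frame("top")
cv2.imwrite("pics/s2.png",f["color"]);cv2.imwrite("pics/t2.png",t["color"])
a=cv2.resize(f["color"][190:330,230:400],None,fx=4,fy=4,interpolation=cv2.INTER_CUBIC)
cv2.imwrite("pics/c2.png",a)
E
```

```text
[601.56875756 135.20766935 141.35591113] [-3.13940152 -0.61510392  2.92856777] 0.1502655950826691 39.41705552075291 [-0.0583074   0.23069967 -0.79971935] [ 0.11598283  0.76114273  1.29926706  0.18634813  1.66942769 -1.28041186]
[-0.0524, 0.0001, 0.0704, -0.0021, -0.0042, -0.0001]
```

View pics/c2.png

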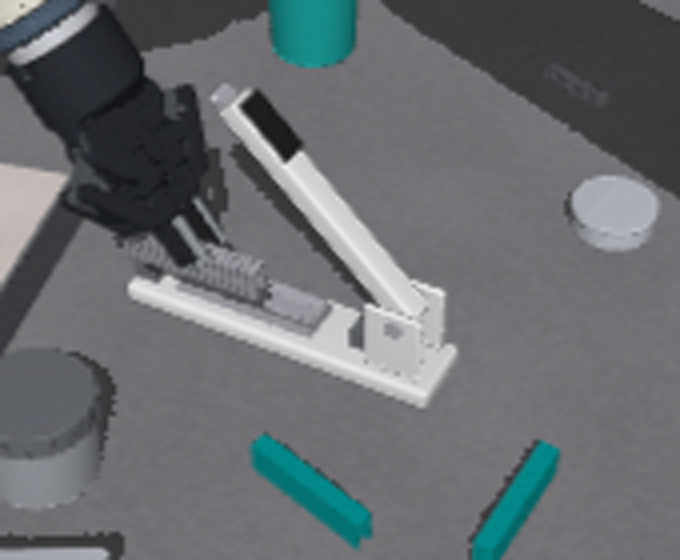

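The side crop shows the stick held level between the fingers, with its rear end at (268,262) top and (268,300) bottom. It is parallel to the trough. I'll check its offset in the grip against the prediction.

```bash
python3 - <<'E'
from h import *
p,R0,s=now(); f=cams.grab_frame("side"); F=lambda x,y:(229.5+(x+.5)/4,189.5+(y+.5)/4)
A=np.radians(-12.2-0.0);fw=np.array([np.cos(A),np.sin(A),0]);l=np.array([-fw[1],fw[0],0])
C=p+18*fw; C[2]=p[2]-18.6
for n,o in dict(rear_top_near=(-50,7,24),rear_bot_near=(-50,7,0),rear_top_far=(-50,-7,24)).items():
    q=C+o[0]*fw+o[1]*l+[0,0,o[2]]; u=proj(f,q); print(n,(u-[229.5,189.5])*4-.5)
print((proj(f,C-50*fw)-proj(f,C-40*fw))*4/10,"crop px per mm along rear")
# trough for reference: near lip rear & front ends, now vs measured
M=np.array([602.3,42.95,0])
for o in((-57,14,30.5),(57,14,30.5),(-57,-14,30.5)): print((proj(f,M+o[0]*fw+o[1]*l+[0,0,o[2]])-[229.5,189.5])*4-.5)
g=f["color"]; c=cv2.resize(g[235:285,265:325],None,fx=13,fy=12,interpolation=cv2.INTER_CUBIC); cv2.imwrite("pics/c3.png",c)
E
```

```text
rear_top_near [244.25507973 271.79206994]
rear_bot_near [245.66137592 299.10095869]
rear_top_far [255.10094487 258.85609342]
[1.32522762 0.47888059] crop px per mm along rear
[314.80952183 325.13304439]
[178.96732401 275.75607127]
[333.02565128 301.31666894]
```

View pics/c3.png

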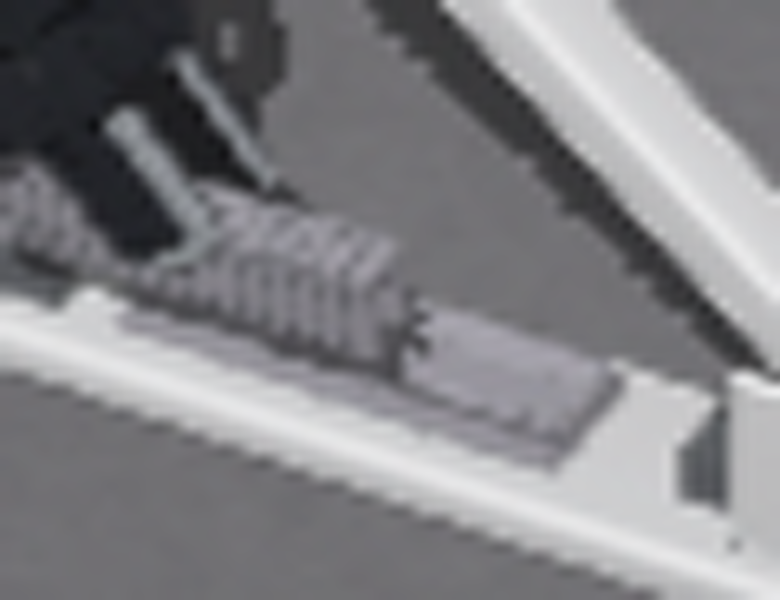

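```bash
python3 - <<'E'
from h import *
g=cv2.cvtColor(cv2.imread("pics/s2.png"),cv2.COLOR_BGR2GRAY)
print("cols 272..302"); 
for v in range(248,276): print(v,' '.join(f"{x:3d}" for x in g[v,272:314]))
t=cv2.cvtColor(cv2.imread("pics/t2.png"),cv2.COLOR_BGR2GRAY)
E
```

```text
cols 272..302
248  37  37  38 100 135 145  88  39  31  32  31  55 130 115 111 114 113 113 116 116 114 114 116 117 115 115 116 116 114 114 113 113 113 115  75  58  58  69 173 185 187 192
249  36  36  39  58 124 144 126  64  39  35  35  32  79 135 120 114 116 115 116 114 113 115 116 116 115 114 114 114 114 113 113 113 115 115  81  62  59  60  70 162 183 188
250  35  34  37  35  80 131 144 108  96  67  72  51  37 115  84 104 113 115 116 116 115 115 117 117 116 115 114 116 115 115 114 113 114 113 114  78  61  58  59  93 166 183
251  35  36  36  39  39  99 136 144 115 129 151 122  84  80  71  60 103 115 115 117 116 118 117 115 116 116 115 114 116 114 113 113 114 112 113 112  74  59  58  58 125 174
252  38  36  37  36  38  39 122 141 145 109 104 150 157 142 135  87  87 110 114 116 118 120 118 117 116 115 115 114 116 114 115 113 113 113 113 112  77  65  60  59  59 156
253  53  37  35  34  38  38  79 128 143 108 103 147 141 154 140 137 153 132 127 127 120 117 118 116 116 115 113 113 114 115 114 113 112 113 113 116 114 113  78  60  61  64
254  89  53  39  34  35  37  39  86 133 142 121 111 15
[... 3029 characters left out ...]
 203 202 202
272 112 112 112 111 112 114 115 115 114 113 109 133 173 177 182 192 197 206 217 226 229 229 223 216 208 207 207 206 193 166 147 146 147 148 148 133 124 166 198 203 203 203
273 114 114 113 113 114 115 113 110 111 112 113 113 107 104 142 180 180 186 192 199 209 220 227 230 226 220 213 207 206 206 206 192 166 149 145 135 174 199 204 204 204 203
274 113 112 112 112 112 113 113 113 113 113 112 111 110 112 115 109 124 166 175 179 187 194 201 212 221 228 229 224 217 210 206 207 206 205 193 172 199 205 205 205 204 204
275 112 110 110 111 114 114 113 113 113 114 114 113 112 111 112 110 111 112 109 123 172 177 182 191 195 203 216 226 230 229 223 215 208 207 206 206 206 205 206 206 205 205
```

Sub-pixel reading puts the stick about 8 mm further rearward in the grip than planned. A shadow had hidden its rear end on the desk. Placing it centred would bring the gripper body close to the catch, so I'll set it back down where it lay and regrip 10 mm further back.

```bash
python3 - <<'E'
from h import *
p,R0,s=now(); Rt=frame(7.5,35)
up=np.array([388.8,280.8,110]); dn=np.array([388.8,280.8,19])
print(rel(p,R0,up,Rt)); print(rel(up,Rt,dn,Rt))
f=np.array([np.cos(np.radians(7.5)),np.sin(np.radians(7.5)),0]); print("back10",rel(dn,Rt,dn-10*f,Rt))
E
```

```text
[0.1767, 0.0973, 0.1639, 0.1952, -0.0026, -0.2805]
[-0.0522, 0.0, 0.0745, 0.0, 0.0, 0.0]
back10 [0.0082, -0.0, 0.0057, 0.0, 0.0, 0.0]
```

Request:
send_rows:
  targets: [0.0177,0.0097,0.0164,0.0195,0,-0.028,-1,0.044,0.0243,0.041,0.0488,-0.001,-0.07,-1,0.0707,0.0389,0.0656,0.078,-0.001,-0.112,-1,0.097,0.0535,0.09,0.107,-0.001,-0.154,-1,0.1237,0.068,0.1147,0.137,-0.002,-0.196,-1,0.15,0.0827,0.139,0.166,-0.002,-0.238,-1,0.168,0.0924,0.1557,0.185,-0.0025,-0.2665,-1,0.1767,0.0973,0.1639,0.1952,-0.0026,-0.2805,-1,0.1767,0.0973,0.1639,0.1952,-0.0026,-0.2805,-1,0.1767,0.0973,0.1639,0.1952,-0.0026,-0.2805,-1,0.1767,0.0973,0.1639,0.1952,-0.0026,-0.2805,-1]

```text
clock: 5.18
eef_pos: [391.1, 279.9, 110.2]
tcp_rot: [-3.141, -0.609, -3.013]
contact_force: [0.4, -0.2, -1.2]
opening: 0.146
grasp_force: 39.4
```

```bash
python3 - <<'E'
from h import *
p,R0,s=now(); Rt=frame(7.5,35); dn=np.array([388.8,280.8,19]); print(p,s["tcp_rot"],rel(p,R0,dn,Rt))
E
```

```text
[391.06245278 279.903104   110.23094564] [-3.14139386 -0.60857639 -3.01298456] [-0.0504, 0.0012, 0.0761, 0.0011, 0.0023, -0.0019]
```

Request:
send_rows:
  targets: [-0.018,0,0.0257,0,0,0,-1,-0.036,0,0.0514,0,0,0,-1,-0.046,0,0.0657,0,0,0,-1,-0.0505,0,0.0721,0,0,0,-1,-0.0516,0,0.0737,0,0,0,-1,-0.0516,0,0.0737,0,0,0,-1,-0.0516,0,0.0737,0,0,0,-1]

```text
clock: 5.77
eef_pos: [391.1, 280.2, 20.9]
tcp_rot: [3.141, -0.609, -3.013]
contact_force: [-1.2, -0.0, 0.2]
opening: 0.148
grasp_force: 39.4
```

Request:
send_rows:
  targets: [-0.0006,0,0.0008,0,0,0,-1,-0.0011,0,0.0016,0,0,0,-1,-0.0011,0,0.0016,0,0,0,-1]

```text
clock: 6.02
eef_pos: [390.5, 280.4, 18.7]
tcp_rot: [3.141, -0.609, -3.012]
contact_force: [1.7, -0.4, 1.5]
opening: 0.148
grasp_force: 39.7
```

Contact made. Now I'll open slightly, shift back 10 mm and regrip.

Request:
send_rows:
  targets: [0,0,0,0,0,0,-0.3,0,0,0,0,0,0,-0.3,0,0,0,0,0,0,-0.3,0.0045,0,0.003,0,0,0,-0.3,0.009,0,0.006,0,0,0,-0.3,0.009,0,0.006,0,0,0,-0.3,0.009,0,0.006,0,0,0,-1,0.009,0,0.006,0,0,0,-1,0.009,0,0.006,0,0,0,-1,0.009,0,0.006,0,0,0,-1,0.009,0,0.006,0,0,0,-1]
  grip_force: 40

```text
clock: 6.93
eef_pos: [379.2, 278.8, 18.5]
tcp_rot: [-3.142, -0.61, -3.012]
contact_force: [-2.6, -0.7, 2.9]
opening: 0.149
grasp_force: 42.1
```

```bash
python3 - <<'E'
from h import *
p,R0,s=now(); print(p)
A=-12.2;f=np.array([np.cos(np.radians(A)),np.sin(np.radians(A)),0]);l=np.array([-f[1],f[0],0])
mag=np.array([602.3,42.95,0]); Rt=frame(A,35)
t=mag-18*f+[0,0,22+18.5]; side=t+75*l+[0,0,13]; sideup=side+[0,0,80]
Rp=frame(7.5,35); up=p+[0,0,120]
print("lift",rel(p,Rp,up,Rp)); print("sideup",rel(up,Rp,sideup,Rt)); print(sideup,side,t)
ft=cams.grab_frame("top"); print("container",onplane(ft,261,174,72))
E
```

```text
[379.19493347 278.78570855  18.46963916]
lift [0.0688, -0.0, -0.0983, 0.0, 0.0, 0.0]
sideup [-0.1657, -0.1863, -0.1099, -0.1972, 0.0, 0.2816]
[600.55587364 120.06003841 133.5       ] [600.55587364 120.06003841  53.5       ] [584.7065139   46.75384634  40.5       ]
container [691.78778267 220.13924823  72.        ]
```

Request:
send_rows:
  targets: [0.0115,0,-0.0164,0,0,0,-1,0.034,0,-0.0486,0,0,0,-1,0.0574,0,-0.082,0,0,0,-1,0.0688,0,-0.0983,0,0,0,-1,0.0688,0,-0.0983,0,0,0,-1]

```text
clock: 7.4
eef_pos: [381.6, 280.0, 142.1]
tcp_rot: [3.138, -0.603, -3.011]
contact_force: [-0.3, -0.1, -0.6]
opening: 0.143
grasp_force: 41.8
```

Request:
send_rows:
  targets: [-0.0166,-0.0186,-0.011,-0.0197,0,0.0282,-1,-0.0414,-0.0466,-0.0275,-0.0493,0,0.0704,-1,-0.0663,-0.0745,-0.044,-0.0789,0,0.1126,-1,-0.0911,-0.1025,-0.0604,-0.1085,0,0.155,-1,-0.116,-0.1304,-0.077,-0.138,0,0.197,-1,-0.141,-0.158,-0.0934,-0.1676,0,0.239,-1,-0.157,-0.177,-0.1044,-0.1873,0,0.2675,-1,-0.1657,-0.1863,-0.1099,-0.1972,0,0.2816,-1,-0.1657,-0.1863,-0.1099,-0.1972,0,0.2816,-1,-0.1657,-0.1863,-0.1099,-0.1972,0,0.2816,-1,-0.1657,-0.1863,-0.1099,-0.1972,0,0.2816,-1]

```text
clock: 8.32
eef_pos: [599.5, 120.1, 132.7]
tcp_rot: [3.142, -0.611, 2.928]
contact_force: [-0.9, 0.5, -0.8]
opening: 0.147
grasp_force: 41.8
```

```bash
python3 - <<'E'
from h import *
p,R0,s=now(); print(p,s["tcp_rot"],s["clock"]); f=cams.grab_frame("side")
fw=-R0[:,0].copy(); fw[2]=0; fw/=np.linalg.norm(fw); l=np.array([-fw[1],fw[0],0]); print(np.degrees(np.arctan2(fw[1],fw[0])))
C=p+18*fw; C[2]=p[2]-18.5
for o in((-50,7,24),(-50,7,0),(-50,-7,24),(50,7,24)): print(o,proj(f,C+o[0]*fw+o[1]*l+[0,0,o[2]]))
print("px/mm rear",(proj(f,C-50*fw)-proj(f,C-40*fw))/10)
g=cv2.cvtColor(f["color"],cv2.COLOR_BGR2GRAY); u,v=map(int,proj(f,C-50*fw))
print("cols",u-12,"..")
for y in range(v-14,v+8): print(y,' '.join(f"{x:3d}" for x in g[y,u-12:u+14]))
E
```

```text
[599.49283353 120.0986618  132.65990067] [ 3.14156343 -0.61133166  2.92763178] 8.3167
-12.259054895385665
(-50, 7, 24) [293.48335387 256.52680305]
(-50, 7, 0) [293.79232218 263.26568833]
(-50, -7, 24) [296.13523924 253.35200773]
(50, 7, 24) [261.13460827 245.0028178 ]
px/mm rear [0.32699229 0.11784459]
cols 283 ..
247  30  31  31  79 134 134 118 114 116 116 115 115 115 115 114 116 117 113 111 111 113  78  65  61  60  62
248  43  37  32  32 103 138 120 114 116 114 114 116 117 115 115 116 115 113 114 114 113 113 115  75  58  59
249 116  74  47  35  57 109 113 114 114 114 115 116 117 114 113 115 115 114 113 114 114 114 116  80  61  59
250  96 119 124  78  73  69  67 106 116 114 115 115 117 117 115 115 116 115 113 115 113 113 113 114  78  59
251 125  77 120 150 152 138 131  86 111 116 119 117 116 116 116 115 115 116 114 113 113 114 113 112 112  73
252 143 109 118 146 137 148 133 132 142 126 128 122 117 116 116 113 113 115 115 115 114 113 113 112 112  77
253 140 140 124 129 150 136 113 142 135 149 152 130 118 117 116 112 114 114 116 115 113 113 113 114 115 115
254 135 122 121 138 145 134 
[... 891 characters left out ...]
 135 159 163 162 163 163 165 157 138 120 110 115 115
263 143 126 113 122 149 149 101  86  79  78  78 141 152 151 154 157 146 158 163 163 162 163 157 144 136 123
264 150 150 136 131 124 125 125 149 105  87  85 140 152 152 152 151 151 153 159 163 162 161 162 161 163 156
265 160 148 147 149 149 142 125 114 123 149 149 148 156 152 151 150 152 152 151 151 152 159 162 162 160 162
266 207 194 167 148 146 148 149 149 143 126 112 122 149 147 152 152 151 151 150 150 150 150 150 152 145 159
267 207 206 207 206 194 167 148 148 147 148 136 139 126 112 121 148 162 157 153 150 150 151 150 149 150 153
268 224 217 210 208 207 206 183 175 163 148 147 148 149 135 122 114 122 147 153 148 153 151 149 149 150 149
```

Here the stick's rear end is at about (292, 256–262), so its centre is about 23.5 mm ahead of the TCP. The TCP therefore has to end up 22 mm behind the magazine centre.

```bash
cat >> h.py <<'E'
A_=-12.2;f_=np.array([np.cos(np.radians(A_)),np.sin(np.radians(A_)),0]);l_=np.array([-f_[1],f_[0],0])
mag=np.array([602.3,42.95,0]); Rs=frame(A_,35)
E
python3 - <<'E'
from h import *
p,R0,s=now(); t=mag-22*f_+[0,0,40.5]
side=t+75*l_+[0,0,14]; over=t+0.5*l_+[0,0,14]
print(p,rel(p,R0,side,Rs),rel(p,R0,over,Rs),over)
E
```

```text
[599.37791062 120.47049904 132.97779105] [-0.0428, -0.0002, 0.0659, 0.0003, -0.0003, -0.0003] [-0.0428, -0.0747, 0.0658, 0.0003, -0.0003, -0.0003] [580.90251272  48.08785347  54.5       ]
```

Request:
send_rows:
  targets: [-0.015,0,0.023,0,0,0,-1,-0.03,0,0.046,0,0,0,-1,-0.0428,0,0.0659,0,0,0,-1,-0.0428,0,0.0659,0,0,0,-1,-0.0428,0,0.0659,0,0,0,-1,-0.0428,-0.02,0.0659,0,0,0,-1,-0.0428,-0.04,0.0659,0,0,0,-1,-0.0428,-0.055,0.0659,0,0,0,-1,-0.0428,-0.068,0.0659,0,0,0,-1,-0.0428,-0.0747,0.0659,0,0,0,-1,-0.0428,-0.0747,0.0659,0,0,0,-1,-0.0428,-0.0747,0.0659,0,0,0,-1]

```text
clock: 9.37
eef_pos: [582.0, 46.9, 55.3]
tcp_rot: [3.141, -0.61, 2.926]
contact_force: [0.1, -0.7, -0.9]
opening: 0.146
grasp_force: 41.8
```

```bash
python3 - <<'E'
from h import *
p,R0,s=now(); print(p,s["tcp_rot"],s["clock"],s["contact_force"]); f=cams.grab_frame("side")
print((p-mag)@f_,(p-mag)@l_)
C=p+22*f_; C[2]=p[2]-18.5
for o in((-50,7,24),(-50,7,0),(-50,-7,24)): print(o,proj(f,C+o[0]*f_+o[1]*l_+[0,0,o[2]]))
x,y=255,205; c=cv2.resize(f["color"][y:y+95,x:x+90],None,fx=6.3,fy=6.3,interpolation=cv2.INTER_CUBIC)
cv2.imwrite("pics/c4.png",c)
g=cv2.cvtColor(f["color"],cv2.COLOR_BGR2GRAY)
for v in range(256,278): print(v,' '.join(f"{q:3d}" for q in g[v,290:316]))
E
```

```text
[582.03277707  46.87496085  55.26484951] [ 3.1408299  -0.60956137  2.92604579] 9.3667 [ 0.05650668 -0.67888332 -0.90496875]
-20.638947373811504 -0.4466476417108072
(-50, 7, 24) [306.84622229 260.66694506]
(-50, 7, 0) [306.96601322 266.80514542]
(-50, -7, 24) [309.17306594 257.71886042]
256  77  38  37  36  34  38  78 132 144 102 122 149 136 116 139 131 118 115 117 114 114 113 113  74  59  59
257 124  67  38  32  36  37  38 122 140 125 102 142 136 147 135 149 129 117 123 116 114 113 112  79  66  61
258 123  98  54  37  37  36  39  84 130 138 131 112 143 121 125 147 122 145 135 118 114 113 113 114 113  73
259 123 134  79  38  33  46  62 124 135 122 132 124 124 131 148 138 149 142 122 116 114 112 114 113 113  77
260 119 133 110  80  72 127 137 115 110 117 133 122 118 132 137 146 150 120 119 117 116 114 115 113 114 112
261 135 115 123 134 123 119 135 123 134 124 135 124 118 131 106 129 125  98 117 117 115 115 114 115 115 115
262 152 152 152 112 106 120 134 122 134 122 134 122 120 115 117 133 131 130 125 117 116 116 114 113 114 116
263 153 151 152 152 152 152 113 107 135 124 134 108 131 1
[... 862 characters left out ...]
 147 135 130 121 111 114 132 191 203 202 202 201 202
272 217 226 230 228 223 215 208 207 207 206 193 165 148 144 146 147 148 133 123 165 197 202 204 202 203 202
273 193 199 209 220 227 229 225 220 213 208 207 206 206 193 166 149 145 135 173 200 204 203 204 203 202 202
274 175 179 187 192 201 212 222 228 229 224 217 210 206 206 206 205 193 172 198 205 205 205 205 203 203 202
275 109 123 171 177 181 190 196 204 216 226 230 229 223 215 209 206 207 206 205 205 206 205 205 204 204 203
276 114 115 108 119 147 181 181 185 191 198 208 219 227 229 225 220 213 207 206 205 205 204 205 205 205 205
277 114 115 114 115 116 110 125 167 174 179 187 193 200 210 221 229 230 224 218 209 205 206 205 205 206 205
```

View pics/c4.png

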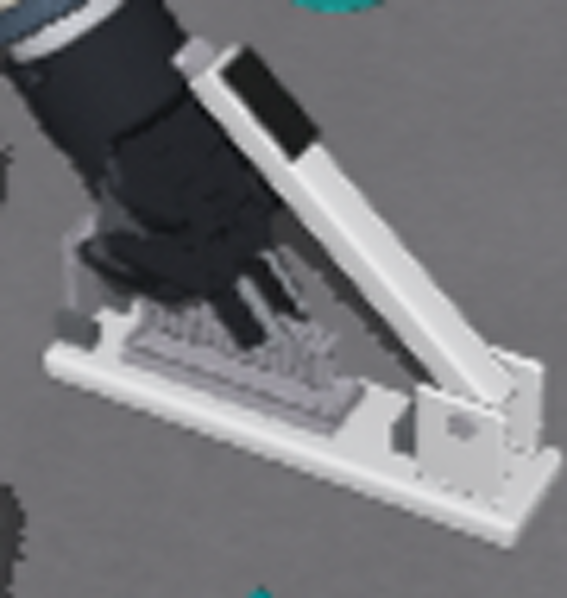

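The stick hangs just above the trough, aligned with it, and the body clears the catch and the arm. The rear end at u≈304–308 leaves about 11 mm to the trough end near (308–311, 265–270). I'll check the front end numerically before lowering.

```bash
python3 - <<'E'
from h import *
f=cams.grab_frame("side");p,R0,s=now(); print((p-mag)@f_,(p-mag)@l_,p[2])
g=cv2.cvtColor(f["color"],cv2.COLOR_BGR2GRAY); g0=cv2.cvtColor(cv2.imread("pics/side0.png"),cv2.COLOR_BGR2GRAY)
print("now, cols 266..");
for v in range(246,268): print(v,' '.join(f"{q:3d}" for q in g[v,266:296]))
print("start");
for v in range(246,268): print(v,' '.join(f"{q:3d}" for q in g0[v,266:290]))
C=mag
for o in((54,7,28),(54,-7,28),(-54,7,28),(-54,-7,28)): print(o,proj(f,mag+o[0]*f_+o[1]*l_+[0,0,o[2]]))
E
```

```text
-20.814286832338816 0.3834233397814133 55.04459138108211
now, cols 266..
246 141 103  58  44  56  56  50  38  31  30  32  37  38  38  37  36  37  38  38  38  39  44  39  38  38  38  31  32  31  32
247 124 118 100  70  40  41  51  53  51  36  28  30  34  38  38  38  38  39  39  39  39  32  35  37  38  39  33  31  31  32
248 125 111 109 108  73  41  31  32  39  42  34  28  27  29  34  37  36  37  38  38  39  38  38  36  38  36  39  45  41  34
249 130 115 109 109  97  64  48  37  30  28  26  27  28  26  28  31  35  37  38  38  39  38  37  38  36  38  48 125 104  51
250 131 113 109 109  97  90  64  51  46  37  31  30  26  24  23  35  29  28  33  36  38  38  36  38  34  34  78 132 144  77
251 137 115 108 109 108  93  90  64  53  52  60  46  38  38  38  39  38  36  31  32  37  38  30  30  34  37  38 122 143 107
252 137 116 109 109 108  95  91  90  83  69 110  84  73  57  38  35  35  36  42  51  53  37  25  34  36  37  39  78 129 143
253 134 115 109 108 110 123 106  94  86 103 174 135 132 122  84  51  51  63  70  82  75  75  50  37  38  36  37  38  77 132
254 105 111 109 110 133 191 182 140
[... 3370 characters left out ...]
 120 109 118 143 143 147 151 146 146
263 210 221 224 220 215 206 201 200 199 198 187 161 144 140 142 143 143 137 121 107 118 143 156 151
264 188 195 203 213 221 223 219 210 203 200 199 199 199 187 160 144 142 143 144 131 126 119 120 120
265 168 175 184 189 197 205 215 223 223 218 210 202 201 199 199 187 161 154 142 142 143 143 137 120
266 103 124 164 171 176 186 193 200 210 221 224 223 216 207 202 199 198 198 186 160 142 140 141 143
267 108 107 103 101 124 170 174 180 187 195 203 214 221 223 219 212 203 199 199 199 198 186 160 142
(54, 7, 28) [276.52475296 258.08619675]
(54, -7, 28) [278.97589041 255.28384665]
(-54, 7, 28) [308.57087007 269.69724896]
(-54, -7, 28) [310.84996381 266.7242815 ]
```

The front end sits at u≈277.2, so the stick is centred in the trough within about 1 mm. Lowering slowly.

Request:
send_rows:
  targets: [-0.0011,0,0.0028,0,0,0,-1,-0.0028,0,0.0053,0,0,0,-1,-0.0045,0,0.0078,0,0,0,-1,-0.0057,0,0.0094,0,0,0,-1,-0.0063,0,0.0102,0,0,0,-1,-0.0063,0,0.0102,0,0,0,-1]

```text
clock: 9.97
eef_pos: [581.0, 47.5, 42.5]
tcp_rot: [3.141, -0.611, 2.927]
contact_force: [0.1, -0.5, -1.2]
opening: 0.149
grasp_force: 41.8
```

Request:
send_rows:
  targets: [-0.0006,0,0.0008,0,0,0,-1,-0.0011,0,0.0016,0,0,0,-1,-0.0011,0,0.0016,0,0,0,-1]

```text
clock: 10.22
eef_pos: [581.2, 47.4, 40.9]
tcp_rot: [3.141, -0.61, 2.927]
contact_force: [0.2, 0.4, 0.2]
opening: 0.147
grasp_force: 41.8
```

Request:
send_rows:
  targets: [0,0,0,0,0,0,-0.5,0,0,0,0,0,0,-0.25,0,0,0,0,0,0,-0.15,0,0,0,0,0,0,-0.15,0,0,0,0,0,0,-0.15,0,0,0,0,0,0,-0.15]

```text
clock: 10.72
eef_pos: [581.2, 47.4, 41.1]
tcp_rot: [3.141, -0.61, 2.927]
contact_force: [0.3, 0.5, -0.2]
opening: 0.426
grasp_force: 0.0
```

Request:
send_rows:
  targets: [0,0,-0.015,0,0,0,-0.15,0,0,-0.04,0,0,0,-0.15,0,0,-0.075,0,0,0,-0.15,0,0,-0.11,0,0,0,-0.15,0,0,-0.15,0,0,0,-0.15,0,0,-0.18,0,0,0,-0.15,0,0,-0.18,0,0,0,-0.15,0,0,-0.18,0,0,0,-0.15]

```text
clock: 11.38
eef_pos: [683.2, 25.2, 189.8]
tcp_rot: [3.141, -0.607, 2.927]
contact_force: [-0.1, 1.0, -0.8]
opening: 0.418
grasp_force: 0.0
```

```bash
python3 - <<'E'
from h import *
p,R0,s=now(); print(p,s["contact_force"],s["clock"])
f=cams.grab_frame("side")
x,y=255,205; c=cv2.resize(f["color"][y:y+95,x:x+90],None,fx=6.3,fy=6.3,interpolation=cv2.INTER_CUBIC)
for o in [(a,b,24) for a in(-50,50) for b in(-7,7)]:
    q=(proj(f,mag+o[0]*f_+o[1]*l_+[0,0,22+o[2]])-[x,y]+.5)*6.3; cv2.circle(c,tuple(int(t) for t in q),2,(0,0,255),-1)
cv2.imwrite("pics/c5.png",c)
E
```

```text
[683.17326415  25.16547765 189.82426577] [-0.13261339  0.99612556 -0.78888659] 11.3833
```

View pics/c5.png

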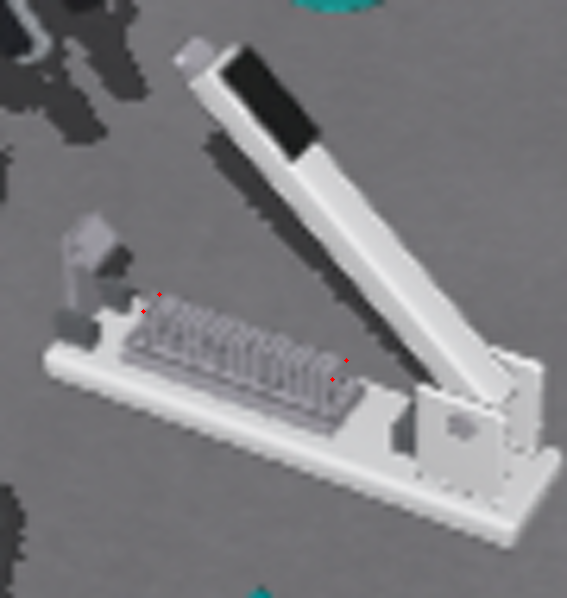

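The stick lies level in the trough between the end walls, spanning crop (150,305)–(340,385), and the arm is still up. Next I'll plan the press along the pad's arc with shut fingers pointing down.

```bash
cat >> h.py <<'E'
hinge=np.array([572,49.5,0])-95*f_; Rd=frame(A_,0)
def press(al): # TCP for arm elevation al (rad)
    c,s=np.cos(al),np.sin(al); return hinge+(168*c-16*s-11)*f_+[0,0,62+168*s+16*c]
E
python3 - <<'E'
from h import *
p,R0,s=now(); up=p+[0,0,110]; h=press(np.pi/4)+[0,0,30]; hh=h.copy(); hh[2]=up[2]-20
print("up",rel(p,R0,up,R0)); print("over",rel(up,R0,hh,Rd),hh); print("down",rel(hh,Rd,h,Rd),h)
for a in (45,40,35,30,25,20,15,10,5,2,0,-1.1): print(a,rel(h,Rd,press(np.radians(a)),Rd)[:3])
E
```

```text
up [0.063, 0.0, -0.0902, 0.0, 0.0, 0.0]
over [0.0795, 0.0002, 0.0799, 0.0008, -0.6097, -0.0016] [573.44680105  49.18719054 278.30280935]
down [0.0, 0.0, 0.0562, 0.0, 0.0, 0.0] [573.44680105  49.18719054 222.10764774]
45 [0.0, 0.0, 0.03]
40 [-0.0109, -0.0, 0.0399]
35 [-0.021, 0.0, 0.0506]
30 [-0.03, -0.0, 0.0623]
25 [-0.038, 0.0, 0.0746]
20 [-0.0449, 0.0, 0.0876]
15 [-0.0507, -0.0, 0.1012]
10 [-0.0552, -0.0, 0.1152]
5 [-0.0585, 0.0, 0.1295]
2 [-0.0599, -0.0, 0.1383]
0 [-0.0605, -0.0, 0.1441]
-1.1 [-0.0608, 0.0, 0.1473]
```

Request:
send_rows:
  targets: [0.015,0,-0.0215,0,0,0,-1,0.038,0,-0.054,0,0,0,-1,0.063,0,-0.0902,0,0,0,-1,0.063,0,-0.0902,0,0,0,-1,0.063,0,-0.0902,0,0,0,-1]

```text
clock: 11.85
eef_pos: [682.1, 25.6, 300.5]
tcp_rot: [3.14, -0.607, 2.928]
contact_force: [0.5, -0.7, -0.1]
opening: -0.003
grasp_force: 0.0
```

Request:
send_rows:
  targets: [0.0133,0,0.0133,0,-0.1,0,-1,0.0265,0,0.0266,0,-0.2,0,-1,0.0398,0,0.04,0,-0.305,-0.001,-1,0.053,0,0.0533,0,-0.407,-0.001,-1,0.0663,0,0.0666,0,-0.508,-0.001,-1,0.0795,0.0002,0.0799,0.0008,-0.6097,-0.0016,-1,0.0795,0.0002,0.0799,0.0008,-0.6097,-0.0016,-1,0.0795,0.0002,0.0799,0.0008,-0.6097,-0.0016,-1,0.0795,0.0002,0.0799,0.0008,-0.6097,-0.0016,-1]

```text
clock: 12.6
eef_pos: [573.1, 49.3, 277.8]
tcp_rot: [-3.141, -0.002, 2.929]
contact_force: [0.6, 0.8, 0.1]
opening: 0.001
grasp_force: 0.0
```

```bash
python3 - <<'E'
from h import *
p,R0,s=now(); h=press(np.pi/4)+[0,0,30]; print(p,s["tcp_rot"],s["opening"],s["contact_force"],rel(p,R0,h,Rd),s["qpos"])
E
```

```text
[573.12482767  49.33116378 277.78527748] [-3.14118741e+00 -1.96133066e-03  2.92928359e+00] 0.0013701580119825283 [0.60108025 0.8131881  0.13481598] [-0.0005, -0.0001, 0.0557, -0.0004, -0.002, 0.0006] [ 8.31455487e-02  2.35262711e-01  1.68895418e+00  1.95342513e-04
  1.21937011e+00 -1.27540954e+00]
```

Request:
send_rows:
  targets: [0,0,0.03,0,0,0,-1,0,0,0.06,0,0,0,-1,0,0,0.078,0,0,0,-1,0,0,0.086,0,0,0,-1,-0.0055,0,0.091,0,0,0,-1,-0.011,0,0.096,0,0,0,-1,-0.011,0,0.096,0,0,0,-1]

```text
clock: 13.18
eef_pos: [585.9, 46.6, 182.2]
tcp_rot: [-3.142, -0.0, 2.928]
contact_force: [-2.4, 0.6, 0.5]
opening: -0.003
grasp_force: 0.9
```

Request:
send_rows:
  targets: [-0.0101,0,0.0107,0,0,0,-1,-0.0191,0,0.0224,0,0,0,-1,-0.0271,0,0.0347,0,0,0,-1,-0.034,0,0.0477,0,0,0,-1,-0.0398,0,0.0613,0,0,0,-1,-0.0443,0,0.0753,0,0,0,-1,-0.0443,0,0.0753,0,0,0,-1]

```text
clock: 13.77
eef_pos: [629.0, 37.2, 105.7]
tcp_rot: [-3.142, 0.001, 2.929]
contact_force: [1.6, -0.8, 3.9]
opening: -0.0
grasp_force: 2.0
```

Request:
send_rows:
  targets: [-0.002,0,0.008,0,0,0,-1,-0.0033,0,0.0143,0,0,0,-1,-0.0047,0,0.0231,0,0,0,-1,-0.0053,0,0.0275,0,0,0,-1,-0.0053,0,0.0285,0,0,0,-1,-0.0053,0,0.0285,0,0,0,-1]

```text
clock: 14.27
eef_pos: [633.8, 36.6, 79.7]
tcp_rot: [3.141, 0.002, 2.929]
contact_force: [0.3, 0.8, -0.4]
opening: 0.002
grasp_force: 0.2
```

Request:
send_rows:
  targets: [0,0,0.0012,0,0,0,-1,0,0,0.0024,0,0,0,-1,0,0,0.0024,0,0,0,-1]

```text
clock: 14.52
eef_pos: [633.8, 36.5, 76.9]
tcp_rot: [3.141, 0.002, 2.929]
contact_force: [4.6, -0.4, 5.0]
opening: 0.006
grasp_force: 2.6
```

Request:
send_rows:
  targets: [0,0,0.0008,0,0,0,-1,0,0,0.0016,0,0,0,-1,0,0,0.0016,0,0,0,-1]

```text
clock: 14.77
eef_pos: [633.9, 36.5, 75.3]
tcp_rot: [3.141, 0.002, 2.929]
contact_force: [3.1, 0.2, 4.8]
opening: 0.001
grasp_force: 2.6
```

Request:
send_rows:
  targets: [0,0,0.001,0,0,0,-1,0,0,0.002,0,0,0,-1,0,0,0.002,0,0,0,-1]

```text
clock: 15.02
eef_pos: [634.1, 36.5, 74.3]
tcp_rot: [3.141, 0.002, 2.929]
contact_force: [1.0, -0.5, 15.4]
opening: 0.003
grasp_force: 7.5
```

Request:
send_rows:
  targets: [0,0,0.001,0,0,0,-1,0,0,0.002,0,0,0,-1,0,0,0.002,0,0,0,-1]

```text
clock: 15.27
eef_pos: [634.2, 36.5, 73.5]
tcp_rot: [3.141, 0.002, 2.929]
contact_force: [-2.9, 0.9, 26.7]
opening: 0.0
grasp_force: 13.1
```

Force is rising against the lower stop, so I'll back off and check the arm numerically.

Request:
send_rows:
  targets: [0,0,-0.003,0,0,0,-1,0,0,-0.01,0,0,0,-1,0,0,-0.03,0,0,0,-1,0,0,-0.07,0,0,0,-1,0,0,-0.11,0,0,0,-1,0,0,-0.15,0,0,0,-1,0,0,-0.19,0,0,0,-1,0,0,-0.2,0,0,0,-1,0,0,-0.2,0,0,0,-1,0,0,-0.2,0,0,0,-1]

```text
clock: 16.1
eef_pos: [632.1, 36.4, 270.3]
tcp_rot: [-3.141, -0.001, 2.929]
contact_force: [-1.1, -0.1, -0.4]
opening: 0.004
grasp_force: 0.0
```

```bash
python3 - <<'E'
from h import *
p,R0,s=now(); print(p,s["contact_force"],s["clock"])
f=cams.grab_frame("side"); g0=cv2.imread("pics/side0.png"); cv2.imwrite("pics/s9.png",f["color"])
print("pad shut px",proj(f,hinge+163*f_+[0,0,78]),"raised",proj(f,[583.9,46.4,187.4]))
g=cv2.cvtColor(f["color"],cv2.COLOR_BGR2GRAY)
u,v=map(int,proj(f,hinge+163*f_+[0,0,78]))
for y in range(v-10,v+12,2): print(y,' '.join(f"{q:3d}" for q in g[y,u-16:u+18:2]))
u,v=map(int,proj(f,[583.9,46.4,187.4])); print("raised spot",g[v-3:v+4:3,u-3:u+4:3])
E
```

```text
[632.12465442  36.37933929 270.27027863] [-1.11496525 -0.09802239 -0.38851991] 16.1
pad shut px [281.80138321 245.68220368] raised [297.63245542 220.97297927]
235 115 113 112 113 112 110 113 113 115 113 114 116 114 116 116 115 116
237 114 115 114 114 113 111 115 113 114 114 112 115 114 117 116 115 114
239 114 122 140 121 112 114 114 114 112 111 115 115 114 113 114 114 115
241 115 133 156 155 118  79  45 107 113 114 115 120 113 113 116 116 114
243 139 146 155 156 106  31  30  30  29  46 108 112 113 114 115 114 115
245 136 150 153 131  45  30  29  30  29  31  31  30  49 110 115 116 115
247 131 119 147 139 213 200  84  42  29  29  30  30  40 120 122 117 116
249 126 116 108  98 194 197 201 219 189  71  32  30 193 204 203 208 128
251 127 118 110  96  70 170 183 191 197 201 225 225 217 211 209 207 205
253 121 118 111 126  95 104 183 100 183 185 193 197 206 228 225 214 210
255  97  99 122 205 206 206 167 136 127 148 119 180 186 192 195 210 231
raised spot [[116 116 111]
 [115 115 114]
 [115 114 113]]
```

The pad (dark) sits at its shut position, (282,246), with the gripper 190 mm clear. Handing in.

```bash
python3 -c "
from rig import r
print(r.sign_off())"
```

```text
the job is handed in; nothing more can be done
None
```

The long stick is in the stapler's trough, the arm is shut and stays down under the catch, the gripper is well clear, and the job was handed in at about 16 s; no verdict came back.

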